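# Hook the retaining ring out of the lens cell

## Task

At the microscope bench, use the hooked pick to lift the split retaining ring out of the larger lens cell: bring the pick's upturned tip in through the slot in the cell's wall, under the end of the ring there, and raise the ring out on the pick. Lay the ring down on the cork mat, without dropping it from a height, and put the pick down flat too; it may stay under the ring. Do not touch the ring with the gripper.

Things in the scene. Friction and masses are not known exactly. Their poses are not given: they have to be found in the camera images.
- pick: Loose hooked pick, 70 g, flat on the bench. Origin: centre of the underside of its black handle (90 long, 18 wide, 18 tall); x runs to the tip, z up. A 4 mm steel shaft runs level at z = 9 mm from the handle's front (x = 45) to a bend at x = 96, then slopes up to the tip's end at x = 118, z = 18 (top 20). Balance point about x = 12. The thinner straight-pointed tool is not it.
- ring: Loose dark steel C ring, 26 g: radii 34 outer, 29 inner, 4 thick, lugs inside its ends. Origin: ring centre, underside; z its axis. It starts flat in the larger cell's groove, held by gravity, centred on the cell, within 3 degrees of its yaw. One end spans the slot's middle, ending 11 mm past it towards the cell's +y. On the pick it swings down and hangs upright, 66 mm below the bar.
- cell: Larger lens cell, fixed aluminium cup: outer radius 46, bore radius 24.5, 48.5 tall (the smaller is 32, 38.5). Origin: centre of underside, z up. Groove floor (ring's underside) at 44. A slot through the wall on its -x side, open above, floor at 8, is 45 wide outside, 20 at the bore: a level pick pointing along the cell's +x can enter there under the ring.
- mat: Flat black cork mat, fixed to the bench, 240 mm (its x) by 200 mm (its y), 3 mm thick. Origin: centre of its underside, z up.
Mind the look-alikes: they are no part of the job. Leave any pink or red look-alike of the ring alone.

How it is judged (in metres and radians):
On the way:
1. the ring hangs on the pick, raised well out of the larger cell (z of ring in the frame of cell above 0.075 m and contact force between ring and pick above 0.05 N and contact force between ring and cell below 0.02 N), for 0.2 s.
At the end, for the whole second after the job is handed in: The ring lies on the mat, either face up: centre inside the mat's outline and under 30 mm above the bench, axis within 45 degrees of upright (it may lean on the pick). The pick is down, its origin under 20 mm above the bench. Both at rest (x of ring in the frame of mat between -0.12 and 0.12 m and y of ring in the frame of mat between -0.1 and 0.1 m and height (world z) of ring below 0.03 m and (angle between ring's own z axis and vertical below 0.8 rad or angle between ring's own z axis and vertical above 2.34 rad) and linear speed of each of ring, pick below 0.03 m/s and height (world z) of pick below 0.02 m); the robot touches nothing.
It fails at once if the gripper or arm touches the ring (contact force between any of the fingers, the arm and ring above 0.3 N).
It fails at once if the ring is dropped from a height or flung (faster than 1.4 m/s) (linear speed of ring above 1.4 m/s).
It also fails if it takes over 64 s, if anything falls off the work surface, if the arm or the gripper's body presses on something with over 40 N, if the wrist force passes 120 N, or if a joint passes its speed limit or range.

## Robot

A 6-joint arm with a two-finger parallel gripper is mounted at the origin on the work surface. World frame = base frame: x ahead of the robot, y to its left, z up, the work surface at z = 0. Lengths are in mm, angles in rad, forces in N, time in s.
With the tool pointing down it reaches from about 275 to 750 mm from the base axis. Payload 10.2 kg.
Tool frame: the origin (TCP) lies midway between the tips of the shut fingers; the grasp point (between the pads) lies 19 mm behind it; z points along the fingers, y is the direction in which the jaws open and shut (so a half turn about z gives the same grasp; the last joint's range is limited). The gripper opens to 88 mm and grips with 3 to 60 N. Pads are 18 mm wide; open, the fingers measure 123 mm over their backs; the gripper's body (75 mm by 187 mm) begins 45 mm behind the grasp point.
Start: joints at [-1.371, 0.313, 1.498, -0, 1.331, -0.223], TCP at [215.404, -478.782, 238.72] pointing down, gripper open.
Joint ranges: [-2.94, 2.94], [-0.97, 2.17], [0.19, 2.56], [-1.23, 4.37], [0.02, 3.11], [-2.88, 2.88]. Speed limits (rad/s): [2.39, 2.39, 3.01, 3.14, 3.14, 3.14].

## Interface

Orientations are given as a rotation vector (axis times angle).
In Python, from rig import arm gives the robot as it stands. The module is installed in compiled form; this text tells all that it offers. Calls block until the motion is done:
- arm.reach(position, orientation): joint-space move of the TCP to a pose.
- arm.move_l(position, ori=None, vel=150): straight line of the TCP; ori=None keeps the orientation; vel is the mean speed in mm/s.
- arm.goto_joints(angles): joint-space move.
- arm.grip(opening, grip_force=None): finger opening in mm; grip_force is the grip in N (None keeps the last); returns when the fingers have stopped.
- arm.dwell(seconds).
- arm.ik(position, orientation): joint angles nearest the present ones, or None.
- arm.snapshot(name): name is "scene" or "top" or "wrist"; returns a dict with "frame" (400x640x3 uint8, blue, green, red), "intrinsics" (3x3 intrinsics, pixels), "pose" (4x4, takes a point from camera to world coordinates). Camera axes: x right, y down, z forward; pixel columns grow to the right and rows downward; lengths in mm; the calibration is good to about 2 mm. The wrist camera is an equidistant fisheye: a pixel r from the principal point sees the ray r / f radians off the axis. A picture is of the moment at which its call begins. There is no depth.
A pose or a line that the arm cannot do raises arm.IKError and nothing moves.
- arm.finish_job(): hands the job in, once; it reports no verdict.
Readings, each from a call of its own:
- arm.read_t(): time.
- arm.read_joint_positions(): joint angles.
- arm.read_qvel(): joint speeds.
- arm.read_joint_efforts(): joint torques, N m.
- arm.read_tcp_pos(): TCP position.
- arm.read_eef_rot(): TCP orientation.
- arm.read_wrist_force(): force on the tool from outside, world axes, zero at the start.
- arm.read_torque(): the same for the moment, N m.
- arm.read_grip_width(): finger opening in mm.
Only numpy, scipy, OpenCV 4.12 (cv2) and the standard library are available. Lean on these libraries where they do the work, as an engineer would, in place of code of your own. Each camera call takes 0.05 s, during which the arm holds its last target.

## Working session

There is one attempt and no reset: what is moved stays moved. The work goes in short steps, each a Python script; the robot and the scene stay as the last script left them, time stands still between calls to the robot, and variables do not carry over. Pictures are saved under pics/ and viewed, and the job is handed in when it is done.

```bash
mkdir -p pics; ls
python3 - <<'E'
from rig import arm
import cv2,numpy as np
for n in ["scene","top","wrist"]:
    s=arm.snapshot(n); cv2.imwrite(f"pics/{n}0.png",s["frame"])
    np.savez(f"pics/{n}0.npz",K=s["intrinsics"],T=s["pose"])
    print(n,s["intrinsics"].round(1).tolist(),s["pose"].round(3).tolist())
print(arm.read_t(),arm.read_eef_rot())
E
```

```text
pics
scene [[382.8, 0.0, 321.9], [0.0, 382.8, 201.3], [0.0, 0.0, 1.0]] [[-0.512, 0.679, -0.526, 994.474], [0.859, 0.396, -0.324, 249.75], [-0.011, -0.618, -0.786, 736.925], [0.0, 0.0, 0.0, 1.0]]
top [[456.2, 0.0, 316.9], [0.0, 456.2, 195.3], [0.0, 0.0, 1.0]] [[0.02, -0.998, 0.053, 501.0], [-1.0, -0.02, -0.0, -58.72], [0.001, -0.053, -0.999, 910.647], [0.0, 0.0, 0.0, 1.0]]
wrist [[309.7, 0.0, 318.0], [0.0, 309.7, 197.7], [0.0, 0.0, 1.0]] [[0.409, -0.875, -0.26, 282.3], [-0.912, -0.393, -0.117, -448.499], [-0.0, 0.285, -0.959, 382.697], [0.0, 0.0, 0.0, 1.0]]
0.15 [-3.07077599e+00 -6.59050839e-01  5.90772156e-06]
```

View pics/scene0.png

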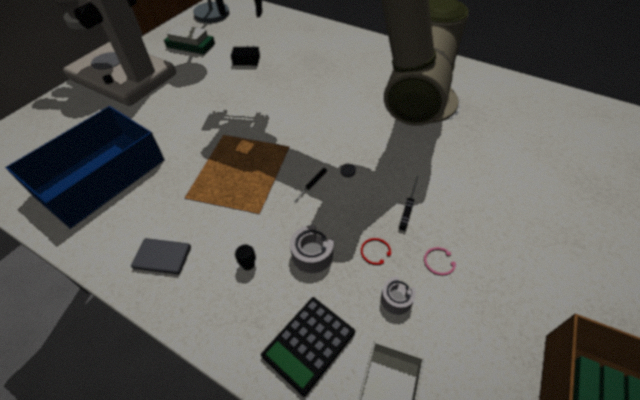

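View pics/top0.png

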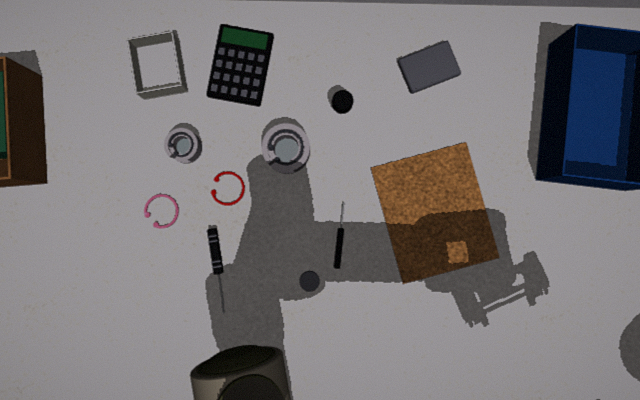

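View pics/wrist0.png

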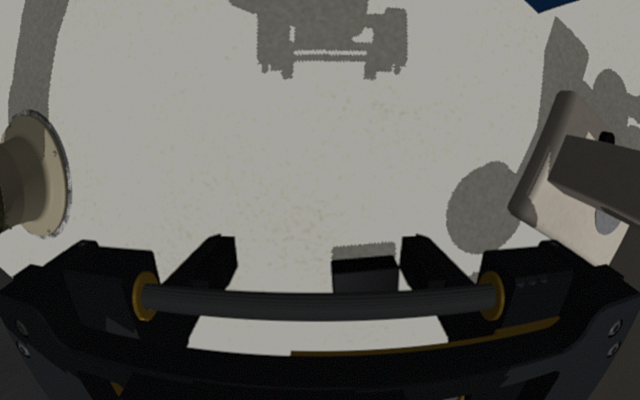

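Run:
```python
import cv2,numpy as np
t=cv2.imread('pics/top0.png'); s=cv2.imread('pics/scene0.png')
a=cv2.resize(t[110:320,130:360],None,fx=3.3,fy=2.8*1.0,interpolation=cv2.INTER_CUBIC)
a=cv2.resize(t[110:320,130:360],None,fx=2.8,fy=2.8,interpolation=cv2.INTER_CUBIC)
a=np.clip(a.astype(float)*1.5,0,255).astype(np.uint8)
cv2.imwrite('pics/c1.png',a)
b=cv2.resize(s[155:315,285:465],None,fx=3.6,fy=3.6,interpolation=cv2.INTER_CUBIC)
b=np.clip(b.astype(float)*1.5,0,255).astype(np.uint8)
cv2.imwrite('pics/c2.png',b)
```

```text
(no output)
```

View pics/c1.png

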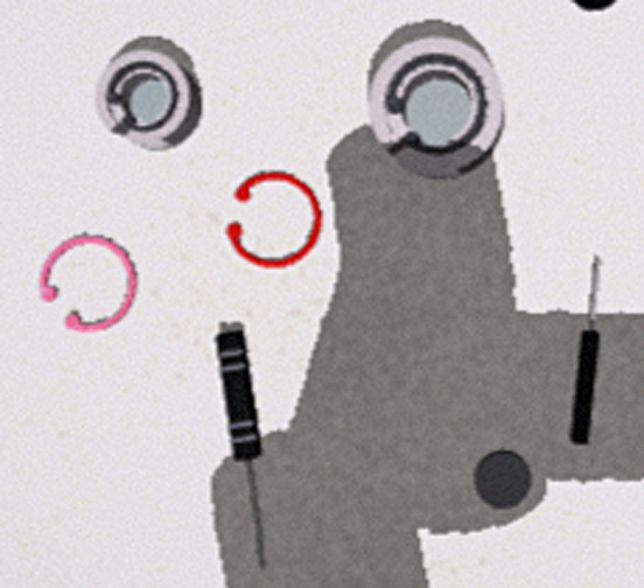

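View pics/c2.png

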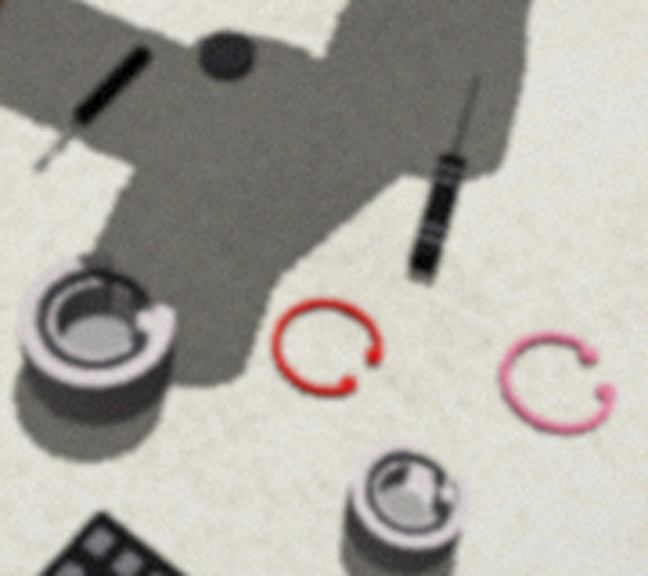

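```bash
cat > h.py <<'E'
import cv2,numpy as np
from scipy.spatial.transform import Rotation as R
def save(arm,n,tag):
    s=arm.snapshot(n); cv2.imwrite(f"pics/{tag}.png",s["frame"])
    np.savez(f"pics/{tag}.npz",K=s["intrinsics"],T=s["pose"]); return s
def load(tag):
    d=np.load(f"pics/{tag}.npz"); return cv2.imread(f"pics/{tag}.png"),d["K"],d["T"]
def ray(K,T,uv,fish=False):
    uv=np.atleast_2d(np.asarray(uv,float)); x=(uv-[K[0,2],K[1,2]])/[K[0,0],K[1,1]]
    if fish:
        th=np.linalg.norm(x,axis=1,keepdims=True); k=np.where(th>1e-9,np.sin(th)/np.maximum(th,1e-9),1)
        d=np.hstack([x*k,np.cos(th)])
    else: d=np.hstack([x,np.ones((len(x),1))])
    d=d@T[:3,:3].T; return T[:3,3],d/np.linalg.norm(d,axis=1,keepdims=True)
def plane(tag,uv,z):
    _,K,T=load(tag); o,d=ray(K,T,uv,tag.startswith('w')); return o+d*((z-o[2])/d[:,2])[:,None]
def tri(obs):
    A=np.zeros((3,3));b=np.zeros(3);L=[]
    for tag,uv in obs:
        _,K,T=load(tag); o,d=ray(K,T,uv,tag.startswith('w')); d=d[0]; P=np.eye(3)-np.outer(d,d); A+=P;b+=P@o;L.append((o,P))
    p=np.linalg.solve(A,b); return p,[np.linalg.norm(P@(p-o)) for o,P in L]
def proj(tag,p):
    _,K,T=load(tag); c=(np.asarray(p)-T[:3,3])@T[:3,:3]
    c=np.atleast_2d(c)
    if tag.startswith('w'):
        r=np.linalg.norm(c[:,:2],axis=1); th=np.arctan2(r,c[:,2]); x=c[:,:2]*(th/np.maximum(r,1e-9))[:,None]
    else: x=c[:,:2]/c[:,2:]
    return x*[K[0,0],K[1,1]]+[K[0,2],K[1,2]]
def down(yaw,pitch=0.):
    "tool z down; tool x along world yaw (deg); pitch>0 raises the tool x direction"
    y=np.radians(yaw); x=np.array([np.cos(y),np.sin(y),0]); z=np.array([0,0,-1.]); Y=np.cross(z,x)
    M=np.c_[x,Y,z]; p=np.radians(pitch)
    return (R.from_rotvec(Y*p)*R.from_matrix(M))   # about tool y (checked below)
E
python3 - <<'E'
from h import *
from rig import arm
print('mat corners',plane('top0',[[371,166],[465,143],[499,257],[403,283]],3).round(1).tolist())
print('B handle ends/tip',plane('top0',[[130+230/2.8,110+322/2.8],[130+246/2.8,110+458/2.8]],18).round(1).tolist(),plane('top0',[[130+264/2.8,110+567/2.8]],18).round(1))
print('A',plane('top0',[[130+590/2.8,110+332/2.8],[130+578/2.8,110+443/2.8]],14).round(1).tolist(),plane('top0',[[130+597/2.8,110+258/2.8]],10).round(1))
print('cell',plane('top0',[[286,143.5]],48.5).round(1))
Rt=R.from_rotvec(arm.read_eef_rot()).as_matrix(); _,K,T=load('wrist0')
print('cam in tool',(Rt.T@(T[:3,3]-arm.read_tcp_pos())).round(1),(Rt.T@T[:3,:3]).round(3).tolist())
print(down(-30).as_matrix().round(2).tolist(), (down(0,20).as_matrix()@[1,0,0]).round(2))
for yaw in range(-180,180,30):
    for p in ([440,140,250],[560,50,60]): 
        q=arm.ik(p,down(yaw).as_rotvec()); print(yaw,p,None if q is None else np.round(q,2))
E
```

```text
mat corners [[610.2, -165.9, 3.0], [660.3, -353.7, 3.0], [434.3, -421.6, 3.0], [379.6, -232.2, 3.0]]
B handle ends/tip [[486.4, 144.4, 18.0], [392.6, 130.3, 18.0]] [[318.2 115.5  18. ]]
A [[484.4, -106.9, 14.0], [407.1, -99.8, 14.0]] [[ 536.5 -111.1   10. ]]
cell [[644.5   1.9  48.5]]
cam in tool [ 7.340e+01 -1.000e-01 -1.444e+02] [[-0.001, -0.959, -0.285], [1.0, -0.001, 0.0], [-0.001, -0.285, 0.959]]
[[0.87, -0.5, 0.0], [-0.5, -0.87, -0.0], [0.0, 0.0, -1.0]] [0.94 0.   0.34]
-180 [440, 140, 250] [ 0.05  0.16  1.66 -0.    1.32 -1.52]
-180 [560, 50, 60] [-0.12  0.59  1.58 -0.    0.97 -1.69]
-150 [440, 140, 250] [ 0.05  0.16  1.66 -0.    1.32 -2.04]
-150 [560, 50, 60] [-0.12  0.59  1.58 -0.    0.97 -2.21]
-120 [440, 140, 250] [ 0.05  0.16  1.66 -0.    1.32 -2.56]
-120 [560, 50, 60] [-0.12  0.59  1.58 -0.    0.97 -2.74]
-90 [440, 140, 250] None
-90 [560, 50, 60] None
-60 [440, 140, 250] [0.05 0.16 1.66 0.   1.32 2.67]
-60 [560, 50, 60] [-0.12  0.59  1.58  0.    0.97  2.5 ]
-30 [440, 140, 250] [ 0.05  0.16  1.66 -0.    1.32  2.15]
-30 [560, 50, 60] [-0.12  0.59  1.58 -0.    0.97  1.98]
0 [440, 140, 250] [ 0.05  0.16  1.66 -0.    1.32  1.62]
0 [560, 50, 60] [-0.12  0.59  1.58 -0.    0.97  1.45]
30 [440, 140, 250] [ 0.05  0.16  1.66 -0.    1.32  1.1 ]
30 [560, 50, 60] [-0.12  0.59  1.58 -0.    0.97  0.93]
60 [440, 140, 250] [0.05 0.16 1.66 0.   1.32 0.58]
60 [560, 50, 60] [-0.12  0.59  1.58  0.    0.97  0.4 ]
90 [440, 140, 250] [ 0.05  0.16  1.66 -0.    1.32  0.05]
90 [560, 50, 60] [-0.12  0.59  1.58 -0.    0.97 -0.12]
120 [440, 140, 250] [ 0.05  0.16  1.66 -0.    1.32 -0.47]
120 [560, 50, 60] [-0.12  0.59  1.58 -0.    0.97 -0.64]
150 [440, 140, 250] [ 0.05  0.16  1.66 -0.    1.32 -0.99]
150 [560, 50, 60] [-0.12  0.59  1.58 -0.    0.97 -1.17]
```

Run:
```python
from h import *
from rig import arm
arm.reach([460,60,190],down(0).as_rotvec()); save(arm,'wrist','w1'); print(arm.read_t())
arm.reach([440,138,190],down(-171).as_rotvec()); save(arm,'wrist','w2'); save(arm,'top','top2');save(arm,'scene','scene2'); print(arm.read_t())
```

```text
2.325
5.1167
```

View pics/w1.png

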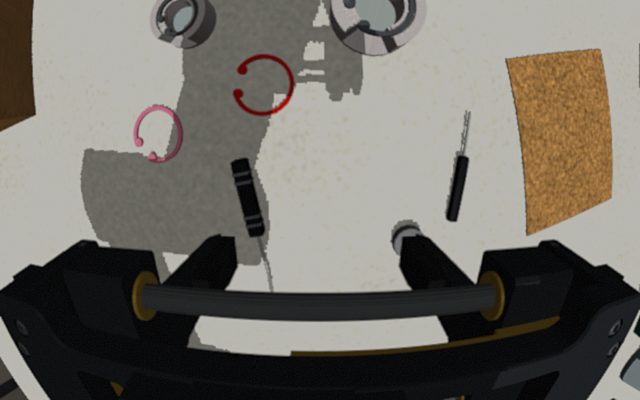

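View pics/w2.png

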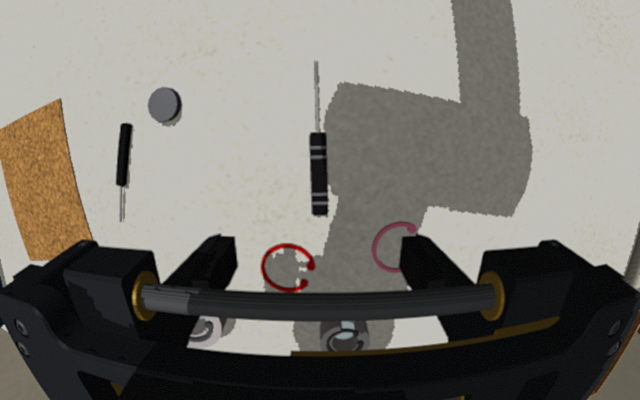

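Run:
```python
import cv2,numpy as np
t=cv2.imread('pics/w2.png')
a=cv2.resize(t[50:230,270:360],None,fx=3.3,fy=3.3,interpolation=cv2.INTER_CUBIC)
b=cv2.resize(t[50:230,90:180],None,fx=3.3,fy=3.3,interpolation=cv2.INTER_CUBIC)
cv2.imwrite('pics/c3.png',np.hstack([a,b]))
w=cv2.imread('pics/w1.png')[0:70,300:460]
cv2.imwrite('pics/c4.png',cv2.resize(w,None,fx=5,fy=5,interpolation=cv2.INTER_CUBIC))
w=cv2.imread('pics/top2.png')[105:190,245:325]
cv2.imwrite('pics/c5.png',cv2.resize(w,None,fx=7,fy=7,interpolation=cv2.INTER_CUBIC))
```

```text
(no output)
```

View pics/c3.png

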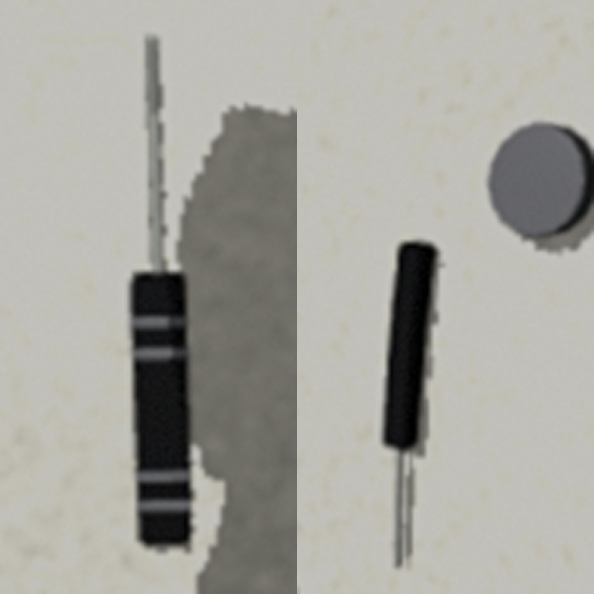

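View pics/c4.png

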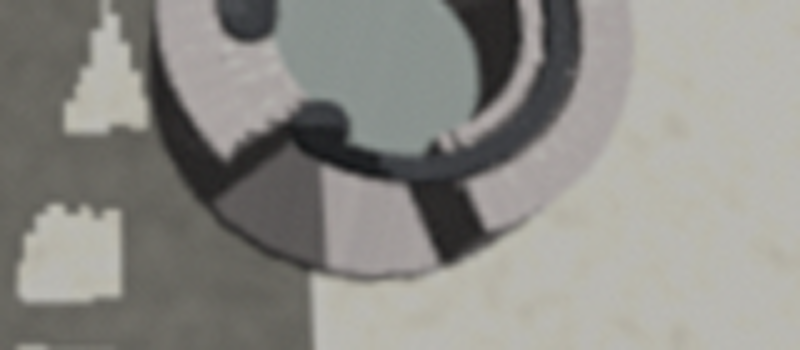

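View pics/c5.png

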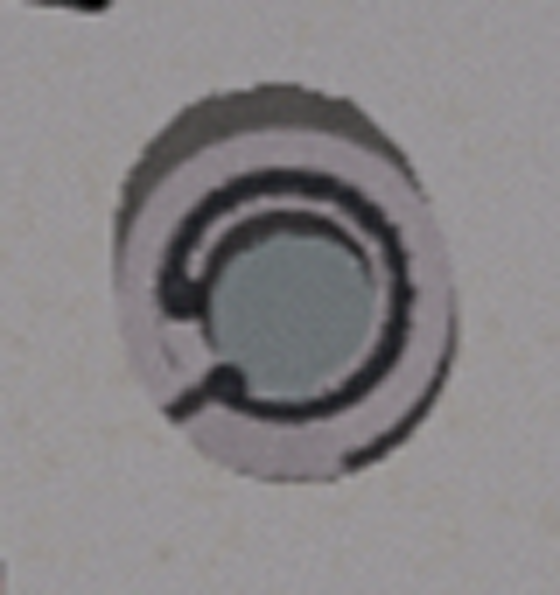

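Run:
```python
from h import *
def handle(tag,box):
    im,K,T=load(tag); u0,v0,u1,v1=box
    g=im[v0:v1,u0:u1].max(2); m=(g<48).astype(np.uint8); m=cv2.morphologyEx(m,cv2.MORPH_CLOSE,np.ones((7,7)))
    c=max(cv2.findContours(m,0,2)[0],key=cv2.contourArea)
    r=cv2.minAreaRect(c); return cv2.boxPoints(r)+[u0,v0],np.array(r[0])+[u0,v0],r
for tag,box in (('w2',(295,120,345,225)),('w1',(222,150,275,245)),('top0',(200,215,230,280))):
    b,c,r=handle(tag,box); P=plane(tag,b,18); C=plane(tag,c,18)[0]
    e=sorted([np.linalg.norm(P[i]-P[i-1]) for i in range(4)])
    i=np.argmax([np.linalg.norm(P[j]-P[j-1]) for j in range(4)]); d=P[i]-P[i-1]; 
    if d[0]>0:d=-d
    print(tag,c.round(1),'C',C.round(1),'sides',np.round(e,1),'yaw',np.degrees(np.arctan2(d[1],d[0])).round(1))
# height: band marks - use handle corners front visible in both
b2,c2,_=handle('w2',(295,120,345,225)); b1,c1,_=handle('w1',(222,150,275,245)); bt,ct,_=handle('top0',(200,215,230,280))
p,e=tri([('w2',c2),('w1',c1)]); print('tri12',p.round(1),np.round(e,1))
p,e=tri([('w2',c2),('top0',ct)]); print('tri',p.round(1),np.round(e,1))
tip=plane('w2',[[270+151/3.3,50+37/3.3]],18); print('tip',tip.round(1))
print('tip at top',plane('top0',[[130+264/2.8,110+567/2.8]],18).round(1))
```

```text
w2 [318.7 173.5] C [434.1 137.5  18. ] sides [15.5 16.6 87.4 87.4] yaw -170.0
w1 [247.8 197.3] C [440.3 135.3  18. ] sides [19.9 21.3 88.1 89.4] yaw -170.2
top0 [215.3 253.4] C [431.3 136.5  18. ] sides [ 19.2  19.3 100.1 100.1] yaw -169.0
tri12 [436.7 138.1   5.9] [0.1 0.1]
tri [432.3 136.4  23.1] [1.2 1.2]
tip [[319.9 116.6  18. ]]
tip at top [[318.2 115.5  18. ]]
```

Run:
```python
from h import *
from rig import arm
o=down(-170).as_rotvec()
arm.reach([423.3,135,60],o)
arm.move_l([423.3,135,2.5],o,vel=100)
arm.grip(10,30); print(arm.read_grip_width(),arm.read_wrist_force(),arm.read_t())
arm.move_l([423.3,135,120],o,vel=150)
print(arm.read_t(),arm.read_grip_width(),arm.read_wrist_force())
save(arm,'wrist','w3'); save(arm,'scene','scene3')
# plan yaw -13
for y in (-13,):
  for p in ([520,30,120],[525,30,15],[560,20,100]): print(arm.ik(p,down(y).as_rotvec()),arm.ik(p,down(y,15).as_rotvec()))
```

```text
17.796802377583 [ 0.60473404 -0.99957907  0.79157643] 7.4833
8.4167 17.913796074459 [ 0.46457192  0.43267132 -0.79730253]
[-1.67552338e-01  4.29801711e-01  1.66423115e+00 -4.44089210e-16
  1.04755979e+00  1.63013679e+00] [-0.15898665  0.3240077   1.85104848 -0.02708786  0.70549448  1.65701924]
[-1.65926080e-01  6.03243624e-01  1.71896449e+00 -4.44089210e-16
  8.19384538e-01  1.63176305e+00] [-0.15722649  0.52503249  1.90562524 -0.04142541  0.45007816  1.67540012]
[-1.73366807e-01  5.32302742e-01  1.55924717e+00 -4.44089210e-16
  1.05004274e+00  1.62432232e+00] [-0.16628279  0.42905117  1.75606829 -0.02447545  0.69528026  1.6481415 ]
```

View pics/w3.png

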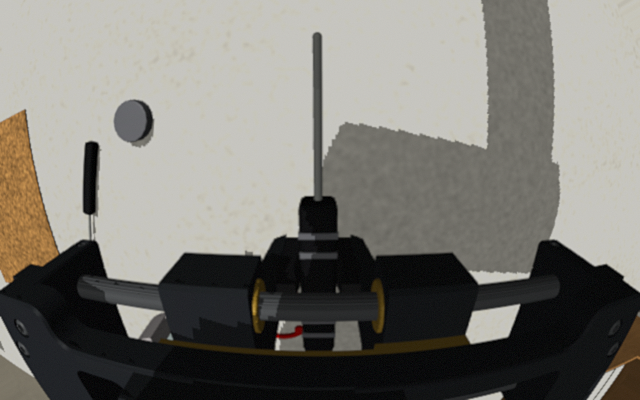

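Run:
```python
from h import *
from rig import arm
o=down(-13).as_rotvec()
arm.reach([495,75,130],o); save(arm,'wrist','w4'); print(arm.read_t(),arm.read_tcp_pos())
arm.move_l([495,-5,130],o); save(arm,'wrist','w5'); print(arm.read_t())
```

```text
11.4333 [494.97143665  75.04961202 130.00270521]
12.1667
```

View pics/w4.png

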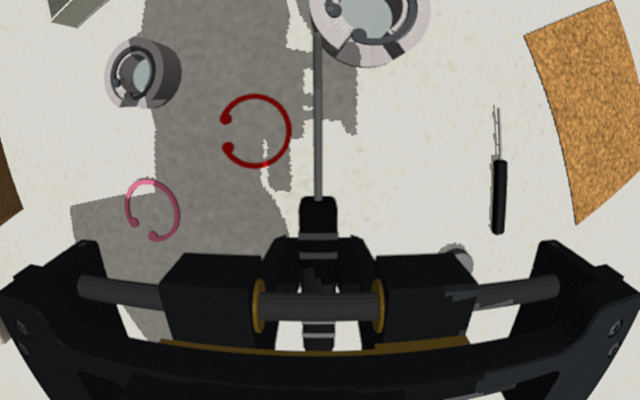

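View pics/w5.png

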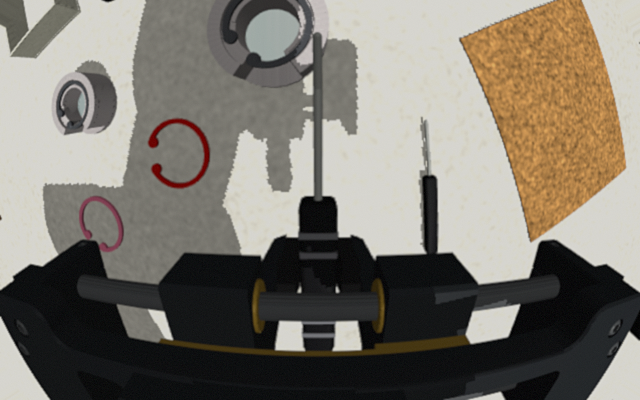

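Run:
```python
import cv2,numpy as np
a=cv2.imread('pics/w4.png')[0:80,300:430]; b=cv2.imread('pics/w5.png')[0:95,195:345]
f=lambda x:np.clip(cv2.resize(x,None,fx=5,fy=5,interpolation=cv2.INTER_CUBIC)*1.6,0,255).astype(np.uint8)
cv2.imwrite('pics/c6.png',f(a));cv2.imwrite('pics/c7.png',f(b))
```

```text
(no output)
```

View pics/c6.png

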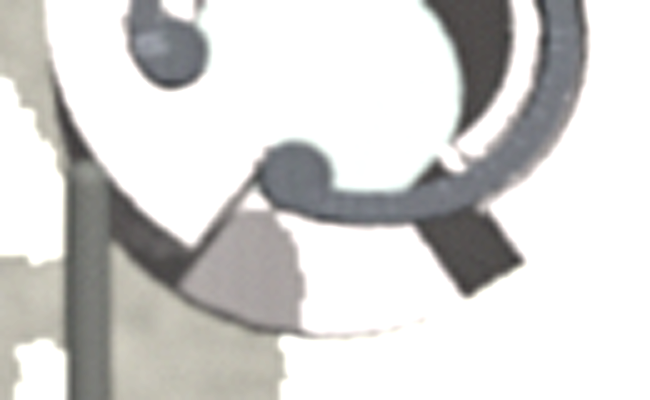

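View pics/c7.png

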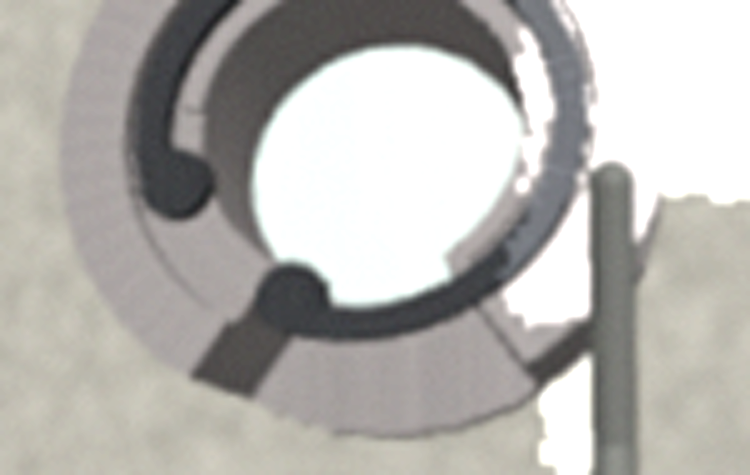

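Run:
```python
from h import *
f6=lambda p:np.array([300,0])+np.array(p)/5; f7=lambda p:np.array([195,0])+np.array(p)/5
ft=lambda p:np.array([245,105])+np.array(p)/7
pts={'L':((192,245),(192,375)),'R':((522,262),(532,374)),'lug':((295,172),(293,293)),'lug2':((170,50),(178,185)),}
Q={}
for k,(a,b) in pts.items():
    z=48.5 if k in'LR' else 48
    p,e=tri([('w4',f6(a)),('w5',f7(b))]); print(k,p.round(1),np.round(e,1),plane('w4',f6(a),z).round(1),plane('w5',f7(b),z).round(1))
    Q[k]=(plane('w4',f6(a),z)[0]+plane('w5',f7(b),z)[0])/2
print('top L',plane('top2',ft([165,412]),48.5),'lug',plane('top2',ft([226,383]),48),'lug2',plane('top2',ft([183,297]),48))
# cell centre from top2 outer rim fit: rough points
rim=np.array([[118,290],[160,190],[285,128],[400,190],[450,300],[425,380],[290,480],[210,440]])
P=plane('top2',np.array([245,105])+rim/7,48.5)[:,:2]
A=np.c_[2*P,np.ones(len(P))]; s=np.linalg.lstsq(A,(P**2).sum(1),rcond=None)[0]; print('cell c',s[:2],np.sqrt(s[2]+s[:2]@s[:2]))
L,Rr=Q['L'][:2],Q['R'][:2]; m=(L+Rr)/2; w=np.linalg.norm(L-Rr); n=np.array([-(L-Rr)[1],(L-Rr)[0]]); n=n/np.linalg.norm(n); n*=np.sign(n[0])
print('chord',w,'yaw',np.degrees(np.arctan2(n[1],n[0])),'centre',m+n*40.1)
# tip
print('tip',tri([('w4',[318,34]),('w4',[318,34])])[0] if 0 else plane('w4',[[318,33.5]],130-2.5+18), plane('w5',[[318,34]],145.5))
```

```text
L [606.8  33.9  45.1] [0.2 0.2] [[606.   34.2  48.5]] [[606.4  33.1  48.5]]
R [594.8 -15.1  42.9] [1. 1.] [[595.1 -13.3  48.5]] [[593.1 -15.2  48.5]]
lug [614.9  16.3  44.4] [0. 0.] [[614.2  17.   48. ]] [[614.1  15.7  48. ]]
lug2 [637.5  29.8  43.6] [0.3 0.3] [[636.5  30.3  48. ]] [[635.8  28.8  48. ]]
top L [[604.89350456  34.07380842  48.5       ]] lug [[613.20127945  17.76726955  48.        ]] lug2 [[636.48200035  30.037604    48.        ]]
cell c [635.85955985   2.82937175] 45.42495386755523
chord 49.4159127816687 yaw -14.15414023747447 centre [ 6.39040033e+02 -1.03167617e-01]
tip [[597.42430512  51.35038341 145.5       ]] [[597.1589951  -28.25647331 145.5       ]]
```

```bash
cat >> h.py <<'E'
C=np.array([637.5,1.5]); YAW=-13.
U=np.array([np.cos(np.radians(YAW)),np.sin(np.radians(YAW))])
def tcp(s,z): return [*(C+U*s),z]   # TCP at s along cell x, height z
E
python3 - <<'E'
from h import *
from rig import arm
o=down(YAW).as_rotvec()
arm.grip(10,45)
arm.move_l(tcp(-190,100),o,vel=200)
arm.move_l(tcp(-190,12.5),o,vel=150)
save(arm,'wrist','w6')
arm.move_l(tcp(-150,12.5),o,vel=80)
save(arm,'wrist','w7'); save(arm,'scene','scene7'); print(arm.read_t(),arm.read_wrist_force())
a=cv2.imread('pics/w6.png')[0:200,200:440];b=cv2.imread('pics/w7.png')[0:200,200:440]
cv2.imwrite('pics/c8.png',cv2.resize(np.hstack([a,b]),None,fx=1.66,fy=1.66*1.3,interpolation=2))
s=cv2.imread('pics/scene7.png')[180:300,250:400]; cv2.imwrite('pics/c9.png',cv2.resize(s,None,fx=5,fy=5,interpolation=2))
E
```

```text
14.425 [ 1.22547933 -0.49313283 -0.72954119]
```

View pics/c8.png

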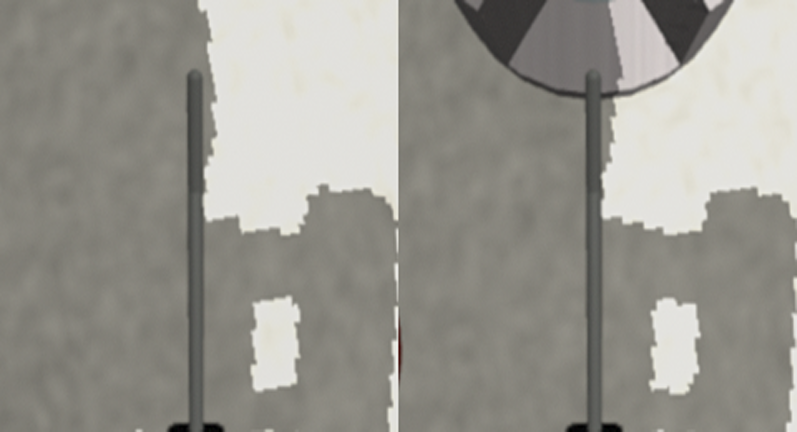

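View pics/c9.png

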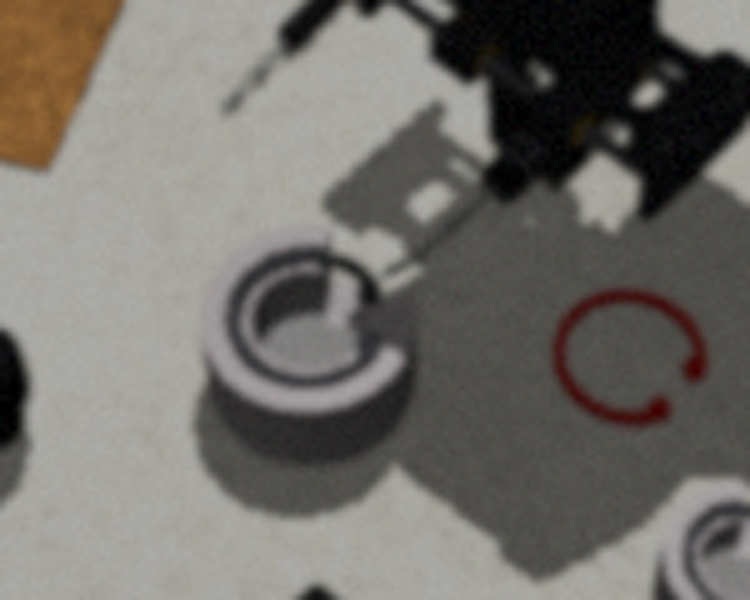

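Run:
```python
from h import *
from rig import arm
o=down(YAW).as_rotvec()
arm.move_l(tcp(-122.5,12.5),o,vel=50)
print(arm.read_t(),arm.read_wrist_force())
save(arm,'wrist','w8'); save(arm,'top','top8')
b=cv2.imread('pics/w8.png')[0:130,230:410]
cv2.imwrite('pics/c10.png',cv2.resize(b,None,fx=4.2,fy=4.2,interpolation=2))
```

```text
15.125 [-0.15681117  0.25736953 -0.67183326]
```

View pics/c10.png

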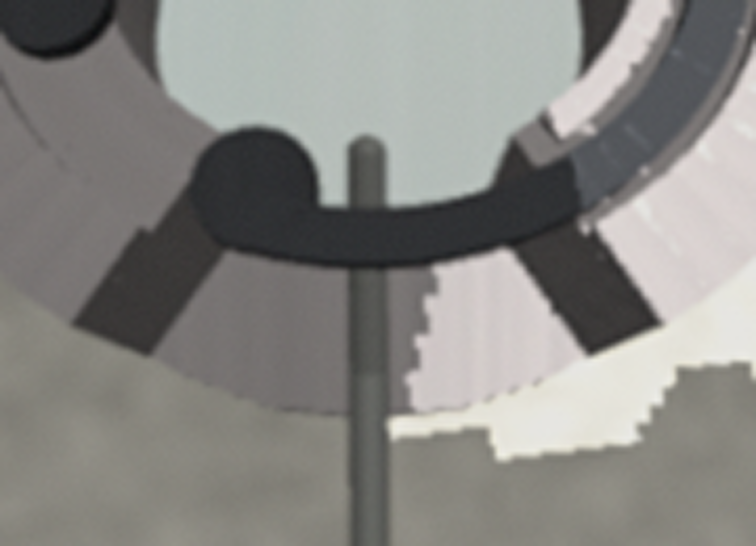

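Run:
```python
from h import *
from rig import arm
o=down(YAW).as_rotvec()
arm.move_l(tcp(-122.5,32),o,vel=50)
for th in (12,24,36):
    t=np.radians(th); arm.move_l(tcp(-122.5+63*(1-np.cos(t)),32+63*np.sin(t)),down(YAW,2*th/36).as_rotvec(),vel=50)
print(arm.read_t(),arm.read_wrist_force())
save(arm,'wrist','w9'); save(arm,'scene','scene9')
b=cv2.imread('pics/w9.png')[0:130,230:410]
cv2.imwrite('pics/c11.png',cv2.resize(b,None,fx=4.2,fy=4.2,interpolation=2))
s=cv2.imread('pics/scene9.png')[180:300,250:400]; cv2.imwrite('pics/c12.png',cv2.resize(s,None,fx=5,fy=5,interpolation=2))
```

```text
17.0167 [-0.33510439 -0.44767421 -0.11896635]
```

View pics/c11.png

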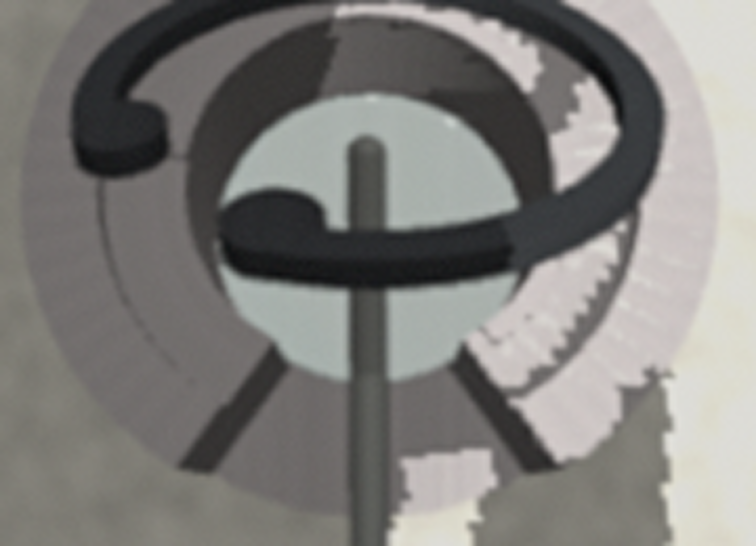

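View pics/c12.png

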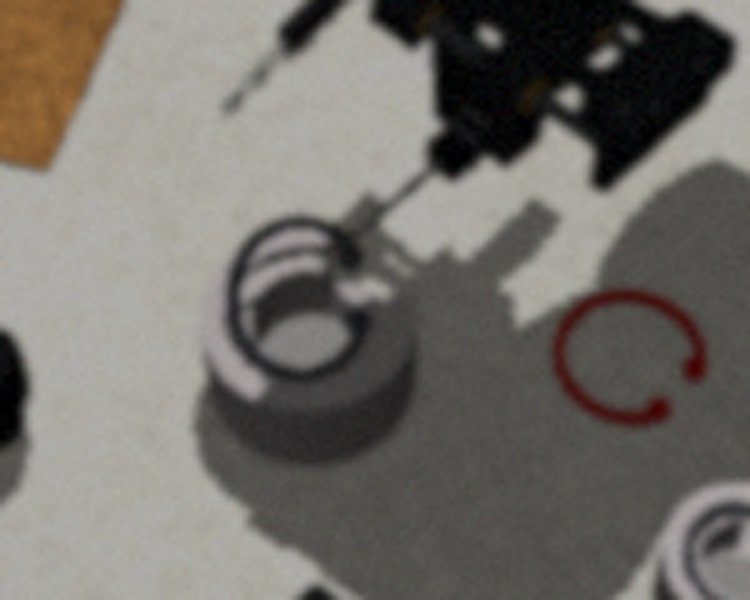

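Run:
```python
from h import *
from rig import arm
for th in (48,60,72):
    t=np.radians(th); arm.move_l(tcp(-122.5+63*(1-np.cos(t)),32+63*np.sin(t)),down(YAW,2).as_rotvec(),vel=45)
s=-122.5+63*(1-np.cos(t))
save(arm,'wrist','w10')
arm.move_l(tcp(s+4,115),down(YAW,2).as_rotvec(),vel=40)
arm.move_l(tcp(s+4,160),down(YAW,2).as_rotvec(),vel=60)
arm.dwell(.2)
print(arm.read_t(),arm.read_wrist_force())
save(arm,'wrist','w11'); save(arm,'scene','scene11')
b=np.hstack([cv2.imread(f'pics/w{i}.png')[0:200,220:420] for i in (10,11)])
cv2.imwrite('pics/c13.png',cv2.resize(b,None,fx=2,fy=2,interpolation=2))
s=cv2.imread('pics/scene11.png')[130:280,250:430]; cv2.imwrite('pics/c14.png',cv2.resize(s,None,fx=4,fy=4,interpolation=2))
```

```text
20.325 [-0.45527375  0.75693071 -1.6752289 ]
```

View pics/c13.png

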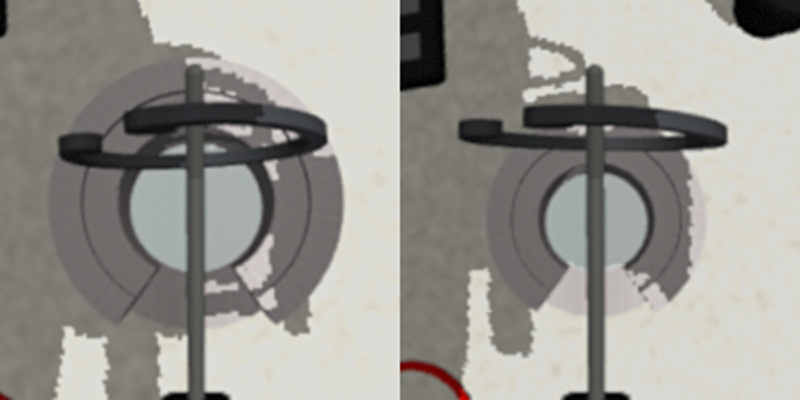

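View pics/c14.png

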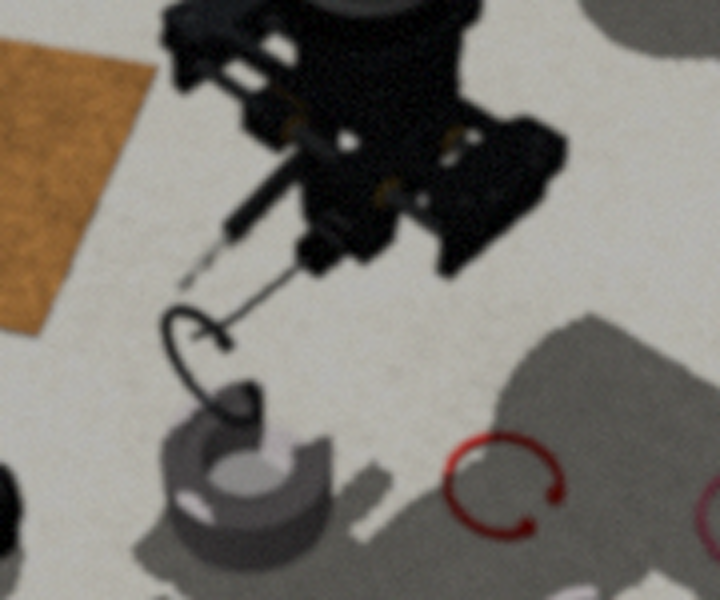

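Run:
```python
from h import *
from rig import arm
p=arm.read_tcp_pos(); print(p)
arm.move_l(p,down(YAW,6).as_rotvec(),vel=30) if 0 else arm.move_l([p[0],p[1],p[2]+3],down(YAW,6).as_rotvec(),vel=6)
u=np.array([.956,.292])
m=np.array([521,-293])
T=m-53*u+62*u
A=np.array([p[0],p[1]]); 
arm.move_l([*(A+(T-A)*.5),163],down(2,6).as_rotvec(),vel=80)
save(arm,'wrist','w12')
arm.move_l([*T,150],down(17,6).as_rotvec(),vel=80)
arm.dwell(.4)
print(arm.read_t(),arm.read_tcp_pos())
save(arm,'wrist','w13'); save(arm,'scene','scene13')
b=np.hstack([cv2.imread(f'pics/w{i}.png')[0:200,220:420] for i in (12,13)])
cv2.imwrite('pics/c15.png',cv2.resize(b,None,fx=2,fy=2,interpolation=2))
s=cv2.imread('pics/scene13.png')[60:240,150:370]; cv2.imwrite('pics/c16.png',cv2.resize(s,None,fx=3.3,fy=3.3,interpolation=2))
```

```text
[564.40358495  18.37841533 159.810947  ]
25.6833 [ 529.62521519 -290.34708664  150.00706751]
```

View pics/c15.png

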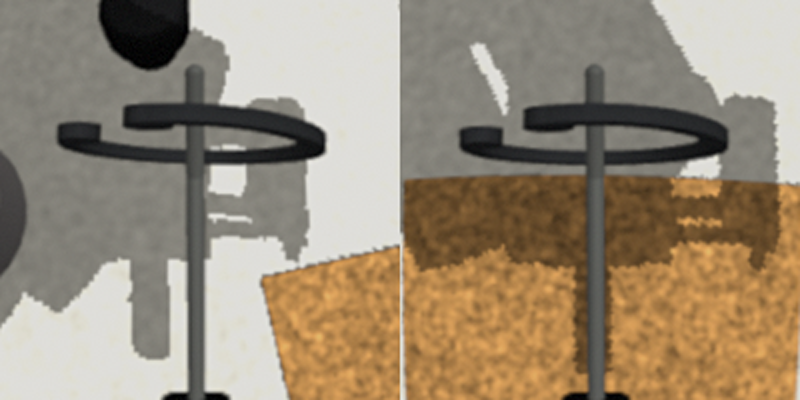

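View pics/c16.png

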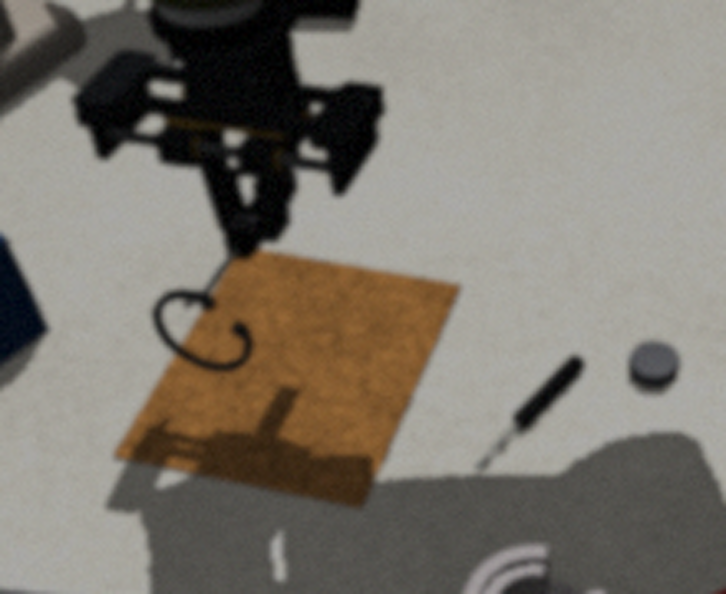

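Run:
```python
from h import *
from rig import arm
u=np.array([np.cos(np.radians(17)),np.sin(np.radians(17))]); T=np.array([521,-293])+9*u-15*u
o=down(17,6).as_rotvec()
arm.move_l([*T,55],o,vel=80)
arm.move_l([*T,46],o,vel=20)
save(arm,'wrist','w14'); 
arm.move_l([*T,43],o,vel=15)
save(arm,'wrist','w15');save(arm,'scene','scene15')
arm.move_l([*(T-8*u),41],o,vel=20)
save(arm,'wrist','w16')
save(arm,'scene','scene16')
print(arm.read_t(),arm.read_tcp_pos())
b=np.hstack([cv2.imread(f'pics/w{i}.png')[0:150,240:400] for i in (14,15,16)])
cv2.imwrite('pics/c17.png',cv2.resize(b,None,fx=1.66,fy=1.66*1.5,interpolation=2))
s=np.hstack([cv2.imread(f'pics/scene{i}.png')[100:220,170:290] for i in (15,16)]); cv2.imwrite('pics/c18.png',cv2.resize(s,None,fx=3.3,fy=3.3,interpolation=2))
```

```text
28.8917 [ 507.66552479 -297.09720967   41.03968916]
```

View pics/c17.png

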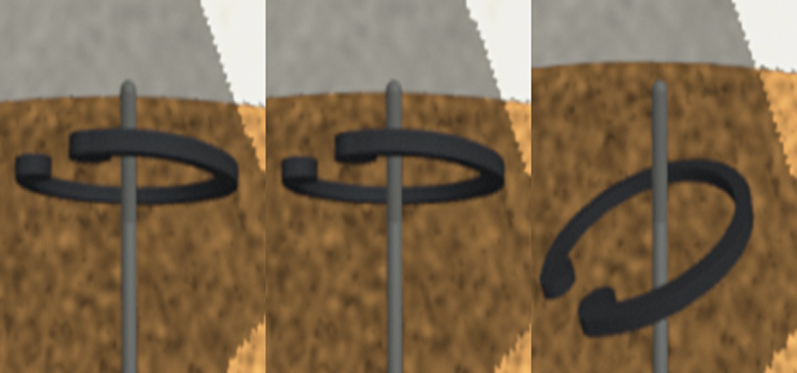

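View pics/c18.png

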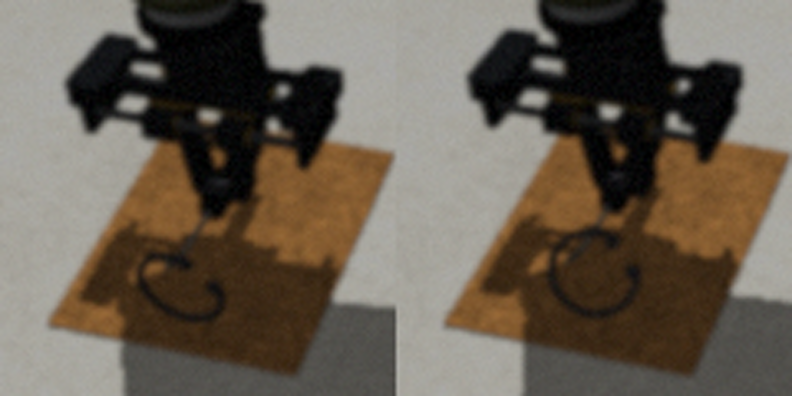

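Run:
```python
from h import *
from rig import arm
save(arm,'wrist','w17');save(arm,'scene','scene17'); save(arm,'top','top17'); print(arm.read_wrist_force())
cv2.imwrite('pics/c19.png',cv2.resize(cv2.imread('pics/w17.png')[0:200,200:440],None,fx=3,fy=3,interpolation=2))
f=lambda x:np.clip(x*1.6,0,255).astype(np.uint8)
s=np.hstack([f(cv2.resize(cv2.imread('pics/scene17.png')[135:215,190:290],None,fx=4,fy=4,interpolation=2)),f(cv2.resize(cv2.imread('pics/top17.png')[150:230,390:490],None,fx=4,fy=4,interpolation=2))]); cv2.imwrite('pics/c20.png',s)
```

```text
[ 0.09642804  0.88541038 -1.29987368]
```

View pics/c19.png

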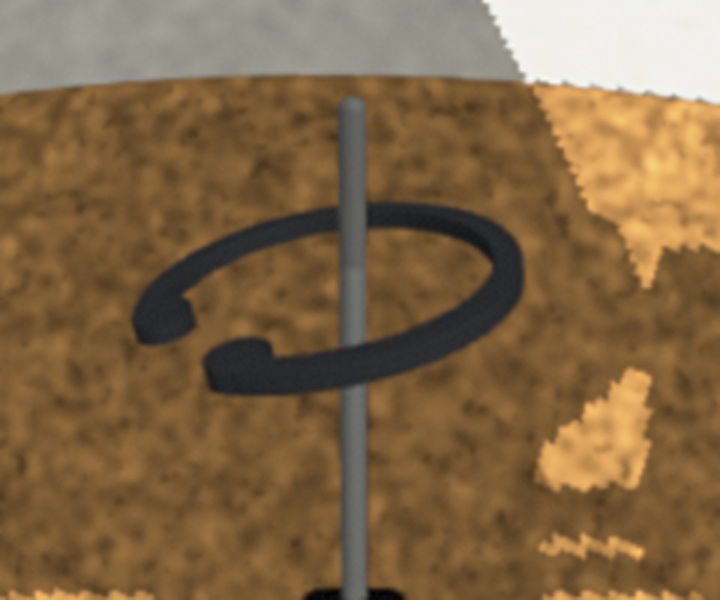

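View pics/c20.png

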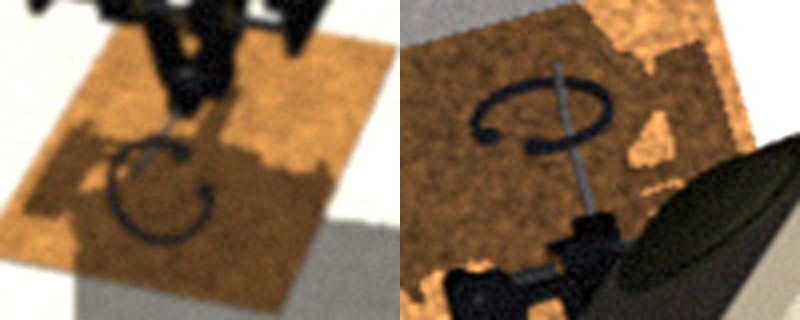

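Run:
```python
from h import *
from rig import arm
u=np.array([np.cos(np.radians(17)),np.sin(np.radians(17))])
arm.dwell(.4); save(arm,'wrist','w18')
p=arm.read_tcp_pos(); P=p[:2]
arm.move_l([*(P-10*u),36],down(17,3).as_rotvec(),vel=25); save(arm,'wrist','w19')
arm.move_l([*(P-20*u),26],down(17,0).as_rotvec(),vel=25); save(arm,'wrist','w20')
print(arm.read_t())
b=np.hstack([cv2.imread(f'pics/w{i}.png')[0:210,240:400] for i in (18,19,20)])
cv2.imwrite('pics/c21.png',cv2.resize(b,None,fx=1.66,fy=1.66*1.5,interpolation=2))
save(arm,'scene','scene20'); f=lambda x:np.clip(x*1.6,0,255).astype(np.uint8)
cv2.imwrite('pics/c22.png',f(cv2.resize(cv2.imread('pics/scene20.png')[135:215,190:290],None,fx=5,fy=5,interpolation=2)))
```

```text
30.9083
```

View pics/c21.png

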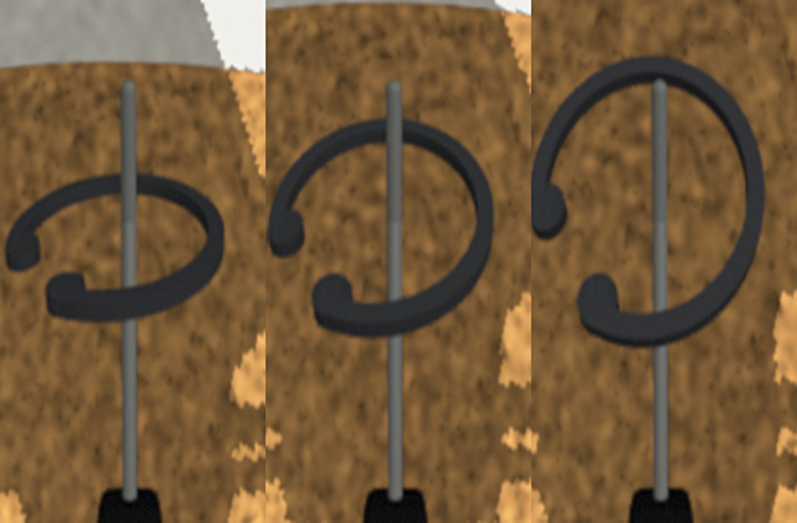

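View pics/c22.png

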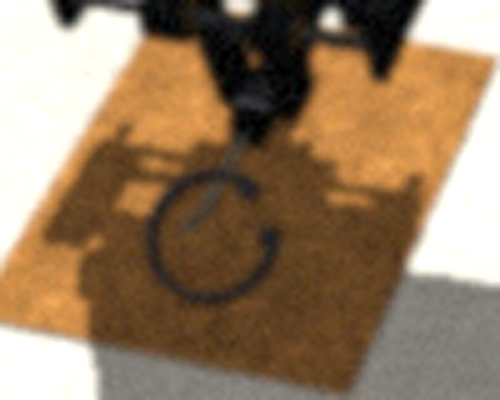

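Run:
```python
from h import *
from rig import arm
u=np.array([np.cos(np.radians(17)),np.sin(np.radians(17))]); o=down(17,0).as_rotvec()
p=arm.read_tcp_pos(); P=p[:2]
arm.move_l([*(P-6*u),15],o,vel=25)
arm.move_l([*(P-9*u),6.2],o,vel=15); print(arm.read_wrist_force()); save(arm,'wrist','w21')
arm.move_l([*(P-9*u),5.7],o,vel=10); print(arm.read_wrist_force(),arm.read_t())
save(arm,'scene','scene21'); f=lambda x:np.clip(x*1.6,0,255).astype(np.uint8)
b=f(cv2.resize(cv2.imread('pics/w21.png')[0:210,220:420],None,fx=1.9,fy=1.9,interpolation=2))
cv2.imwrite('pics/c23.png',np.hstack([b,cv2.resize(f(cv2.imread('pics/scene21.png')[130:225,190:285]),(399,399),interpolation=2)]))
```

```text
[-0.40395385  1.0328406  -0.57816785]
[ 0.2101694  -0.52325254 -0.9713457 ] 32.675
```

View pics/c23.png

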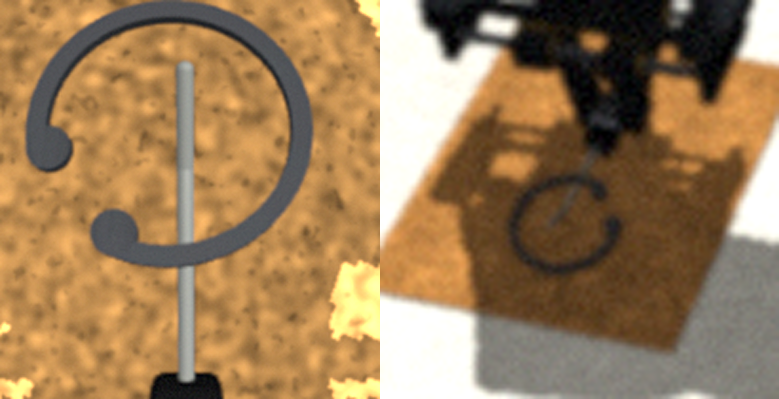

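Run:
```python
from h import *
from rig import arm
p=arm.read_tcp_pos(); o=down(17,0).as_rotvec()
for z in (5.2,4.8):
    arm.move_l([p[0],p[1],z],o,vel=10); print(z,arm.read_wrist_force())
    if arm.read_wrist_force()[2]>3: break
arm.grip(45); print(arm.read_grip_width())
arm.move_l([p[0],p[1],150],o,vel=80)
arm.move_l([p[0]-80,p[1]+25,200],o,vel=120); arm.dwell(.5)
print(arm.read_t()); save(arm,'wrist','w22'); save(arm,'scene','scene22'); save(arm,'top','top22')
```

```text
5.2 [-1.92252338  1.16404877  5.60425088]
44.81821254119254
36.975
```

View pics/w22.png

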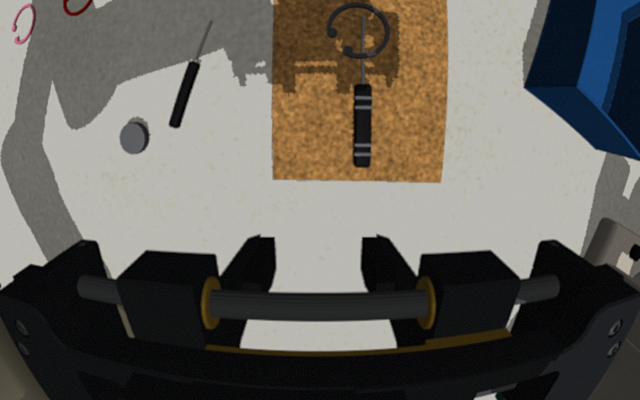

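View pics/scene22.png

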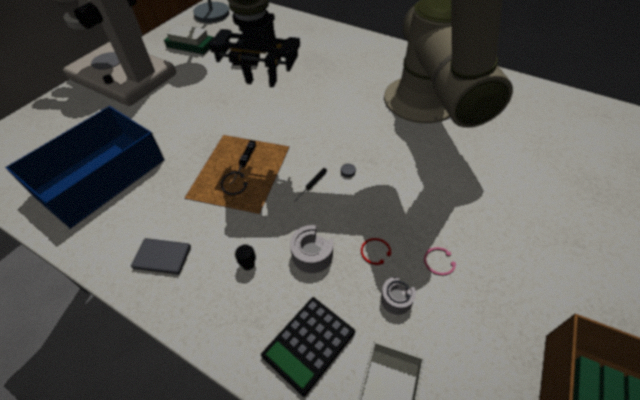

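Run:
```python
from h import *
from rig import arm
m=np.array([521,-293]);u=np.array([.956,.292]);v=np.array([-.292,.956])
for t,uv in (('w22',[359,30]),('scene22',[234,181])):
    c=plane(t,uv,9)[0]; d=c[:2]-m; print(t,c.round(1),'mat xy',(d@u).round(1),(d@v).round(1))
print(tri([('w22',[359,30]),('scene22',[234,181])]))
arm.finish_job()
```

```text
w22 [ 566.9 -275.8    9. ] mat xy 48.9 3.0
scene22 [ 563.3 -275.5    9. ] mat xy 45.6 4.4
(array([ 565.41321789, -274.7344064 ,   11.55124092]), [np.float64(1.2056285386523435), np.float64(1.2056285386524566)])
the job is handed in; nothing more can be done
```

I lifted the dark ring out of the larger cell on the hooked pick and laid it on the cork mat. The pick is flat under it, the gripper is clear, and I handed the job in at about 37 s of the 64 s allowed. `finish_job` gives no verdict, so what follows is from my own checks.

**Lift:** The pick's tip went in level and centred in the slot, under the ring's end. The ring came up in an arc and hung clear above the cell, as seen in both the wrist and scene pictures.

**Final place:** The ring's centre measures about (47, 4) mm from the mat's centre, well inside its outline, and about 11.5 mm above the bench. The two views agree to about 1.2 mm. The pick looks flat on the mat in the pictures; I did not measure its height.

**What disagreed or went unplanned:**
- **Mat colour:** the text calls the mat black, but in the pictures it is brown or orange cork. Its size fits (about 236 × 195 mm), and nothing else did.
- **Handle height:** one two-view estimate gave 6 mm and another 23 mm, against 18 mm in the text. I used 18, and the grasp held.
- **Cell height:** triangulated points on the cell and ring came out about 4 mm low, and the slot's mouth measured 49 mm rather than 45.
- **Tipping on the mat:** as the ring touched down it slid about 30 mm along the shaft towards the handle. In the pictures it stayed clear of the gripper, and it then settled gently.

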